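Snap the lid of the sample box shut all round

ROBOT

A 6-joint arm with a two-finger parallel gripper is mounted at the origin on a cart in front of the work surface, level with it; the furniture and walls round the work are solid. World frame = base frame: x ahead of the robot, y to its left, z up, the work surface at z = 0. Lengths are in m, angles in rad, forces in N, time in s.
With the tool pointing down it reaches from about 0.375 to 0.975 m from the base axis. Payload 3.8 kg.
Tool frame: the origin (TCP) lies midway between the tips of the shut fingers; the grasp point (between the pads) lies 19 mm behind it; x points along the fingers, y is the direction in which the jaws open and shut, and the axes are right-handed (so a half turn about x gives the same grasp; the last joint's range is limited). The gripper opens to 88 mm and grips with 3 to 60 N. Pads are 18 mm wide; open, the fingers measure 123 mm over their backs; the gripper's body (75 mm by 187 mm) begins 45 mm behind the grasp point.
Start: joints at [-1.154, 0.264, 1.604, -0, 1.274, -0.037], TCP at [0.296, -0.607, 0.239] pointing down, gripper open.
Joint ranges: [-2.63, 2.63], [-0.94, 2.18], [0.31, 2.57], [-1.31, 4.45], [0, 2.66], [-2.55, 2.55]. Speed limits (rad/s): [2.57, 2.57, 3.14, 3.14, 3.14, 3.14].

INTERFACE

Orientations are given as a rotation vector (axis times angle).
In Python, from cell import manip, inverse_kinematics, cams, order gives the robot as it stands. Calls block until the motion is done:
- manip.move_pose(position, orientation): joint-space move of the TCP to a pose.
- manip.move_linear(position, rate=0.15, rot=None): straight line of the TCP; rot=None keeps the orientation; rate is the mean speed in m/s.
- manip.set_joints(angles): joint-space move.
- manip.set_gripper(opening, force=None): finger opening in m; force is the grip in N (None keeps the last); returns when the fingers have stopped.
- manip.dwell(seconds).
- inverse_kinematics(position, orientation): joint angles nearest the present ones, or None.
- manip.state(): the state.
- cams.capture(name): name is "scene" or "top" or "wrist"; returns a dict with "image" (400x640x3 uint8, blue, green, red), "z_map" (400x640 float32, m along the optical axis (not along the pixel's ray), 0 where there is no reading), "intrinsics" (3x3 intrinsics, pixels), "position" and "orientation" of the camera in the world; the wrist camera has in their place "T_tool_cam" (4x4, takes a point from camera to tool coordinates, whose origin is the TCP and whose axes are the tool frame's). Camera axes: x right, y down, z forward; pixel columns grow to the right and rows downward; lengths in m; the calibration is good to about 2 mm. A picture is of the moment at which its call begins: read the wrist's pose just before it.
A pose or a line that the arm cannot do raises manip.IKError and nothing moves.
- order.close_job(): hands the job in, once; it reports no verdict.
The state is a dict: "clock": time; "joint_pos": joint angles; "joint_velocities": joint speeds; "tau": joint torques, N m; "tool_pos": TCP position; "tcp_rot": TCP orientation; "contact_force": force on the tool from outside, world axes, zero at the start; "moment": the same for the moment, N m; "gripper_width": finger opening in m.
Only numpy, scipy, OpenCV 4.12 (cv2) and the standard library are available. Lean on these libraries where they do the work, as an engineer would, in place of code of your own. Each camera call takes 0.05 s, during which the arm holds its last target. There are 200 camera calls.

TASK

The lid of the sample box has only been laid on: the rim sections on all four sides still stand up. Press each section straight down with the fingertips until it snaps in, level with the lid's corners, and stays down, so that the box is shut all round. Grasp nothing: do not lift or tip the box or shove it across the desk, and leave the vial, the bottle cap and the stopper beside it where they are.

Things in the scene. Friction and masses are not known exactly. Their poses are not given: they have to be found in the camera images.
- box: loose closed sample box of 0.5 kg with six capped vials inside: white plastic walls, grey plastic lid with a clear window, 150 (x) x 110 (y) mm over the lid. Origin at the centre of its underside on the desk, z up. The lid's four fixed corners are 20 x 20 mm with tops 69 mm above the underside, the window (110 x 70 mm) 68.5 mm. Between the corners lie four rim sections that move straight up and down
- rim_front_top (a point): top centre of the near short rim section of the lid (on the box's -x side), a flat grey strip 68 mm along the edge and 20 mm across with three fine ribs in the middle; it moves with the section; its x axis points outward from the box, its y axis runs along the edge, z up. The top is 77 mm above the desk while open and 70 mm when snapped shut
- rim_front (a joint): how far that section (near short, -x side) is pressed down, in m: 0 open (standing 7 mm up), 0.007 snapped shut (hard stop, 1 mm proud of the corners). A snap spring resists with about 6 N at the start of the travel, less and less towards the half, springs back up if let go there, and past the half pulls the section down and holds it shut
- rim_back_top (a point): top centre of the far short rim section of the lid (on the box's +x side), a flat grey strip 68 mm along the edge and 20 mm across with three fine ribs in the middle; it moves with the section; its x axis points outward from the box, its y axis runs along the edge, z up. The top is 77 mm above the desk while open and 70 mm when snapped shut
- rim_back (a joint): how far that section (far short, +x side) is pressed down, in m: 0 open (standing 7 mm up), 0.007 snapped shut (hard stop, 1 mm proud of the corners). A snap spring resists with about 6 N at the start of the travel, less and less towards the half, springs back up if let go there, and past the half pulls the section down and holds it shut
- rim_left_top (a point): top centre of the left long rim section of the lid (on the box's +y side), a flat grey strip 108 mm along the edge and 20 mm across with three fine ribs in the middle; it moves with the section; its x axis points outward from the box, its y axis runs along the edge, z up. The top is 77 mm above the desk while open and 70 mm when snapped shut
- rim_left (a joint): how far that section (left long, +y side) is pressed down, in m: 0 open (standing 7 mm up), 0.007 snapped shut (hard stop, 1 mm proud of the corners). A snap spring resists with about 6 N at the start of the travel, less and less towards the half, springs back up if let go there, and past the half pulls the section down and holds it shut
- rim_right_top (a point): top centre of the right long rim section of the lid (on the box's -y side), a flat grey strip 108 mm along the edge and 20 mm across with three fine ribs in the middle; it moves with the section; its x axis points outward from the box, its y axis runs along the edge, z up. The top is 77 mm above the desk while open and 70 mm when snapped shut
- rim_right (a joint): how far that section (right long, -y side) is pressed down, in m: 0 open (standing 7 mm up), 0.007 snapped shut (hard stop, 1 mm proud of the corners). A snap spring resists with about 6 N at the start of the travel, less and less towards the half, springs back up if let go there, and past the half pulls the section down and holds it shut
- vial_mid (a point): bystander: screw-cap glass vial standing beside the lid's left side, 28 mm wide, 58 mm high; the point is at its centre, half-way up
- cap_mid (a point): bystander: loose white bottle cap lying upside down, 32 mm wide, 14 mm high, beside the lid's right side; the point is at its centre
- stopper_mid (a point): bystander: small tapered rubber stopper, 22 mm wide, 20 mm high, on the desk on the lid's right side; the point is at its centre

How it is judged:
At the end, for the whole second after the job is handed in: all four rim sections are down to within 1.5 mm of fully shut; the box stands at rest, flat and within 30 mm of where it was; vial, cap and stopper are within 20 mm of where they were (value of joint each of rim_front, rim_back, rim_left, rim_right above 0.0055 m and distance of box from where it was at the start of the episode below 0.03 m and angle between box's own z axis and vertical below 0.05 rad and linear speed of box below 0.01 m/s and distance of each of vial_mid, cap_mid, stopper_mid from where it was at the start of the episode below 0.02 m); the robot touches nothing.
It fails at once if the box is lifted off the desk (more than 12 mm) (height (world z) of box above 0.012 m).
It fails at once if the box is tipped (more than 0.15 rad) (angle between box's own z axis and vertical above 0.15 rad).
It fails at once if the box is shoved more than 30 mm (distance of box from where it was at the start of the episode above 0.03 m).
It fails at once if the vial, cap or stopper is moved more than 20 mm (distance of any of vial_mid, cap_mid, stopper_mid from where it was at the start of the episode above 0.02 m).
It also fails if it takes over 45 s, if anything falls off the work surface, if the arm or the gripper's body presses on something with over 40 N, if the wrist force passes 120 N, or if a joint passes its speed limit or range.

## Working session

There is one attempt and no reset: what is moved stays moved. The work goes in short steps, each a Python script; the robot and the scene stay as the last script left them, time stands still between calls to the robot, and variables do not carry over. Pictures are saved under pics/ and viewed, about 8 in all and at most 12, crops included, and the job is handed in when it is done.

```bash
mkdir -p pics; ls; python3 - <<'E'
from cell import manip,cams
import cv2,numpy as np
for n in("scene","top"):
    c=cams.capture(n); cv2.imwrite(f"pics/{n}0.png",c["image"]); np.savez(f"{n}0.npz",**c)
    print(n,c["intrinsics"],c["position"],c["orientation"])
s=manip.state();print(s["tool_pos"],s["tcp_rot"],s["clock"],s["contact_force"])
E
```

```text
pics
scene [[472.43045229   0.         326.95947378]
 [  0.         472.43045229 191.89879084]
 [  0.           0.           1.        ]] [0.20438653 0.46981538 0.68816491] [-0.74844742  2.6184837  -1.10534529]
top [[413.167849     0.         322.1476632 ]
 [  0.         413.167849   190.20885451]
 [  0.           0.           1.        ]] [ 0.37646158 -0.05926395  1.0230757 ] [-2.15149245  2.12460058 -0.13738247]
[ 0.29561508 -0.60611159  0.23753628] [ 1.96982082  0.45682818 -1.97062614] 0.1 [0.34681366 0.62790593 0.2107497 ]
```

View pics/top0.png

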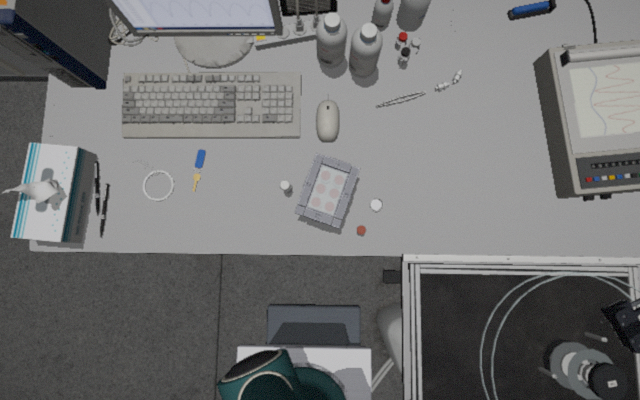

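View pics/scene0.png

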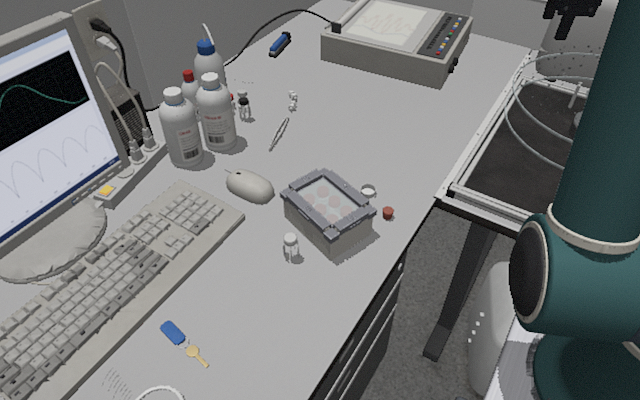

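The top view shows the box at about (328,191), the vial at (285,187), the cap at (376,205) and the stopper at (361,230). Next I'll fit the lid from the depth map at lid height.

```bash
cat > h.py <<'E'
import numpy as np,cv2
from scipy.spatial.transform import Rotation as R
def cloud(c):
    z=c["z_map"];K=c["intrinsics"];v,u=np.indices(z.shape)
    P=np.stack([(u-K[0,2])/K[0,0]*z,(v-K[1,2])/K[1,1]*z,z],-1)
    return P@R.from_rotvec(c["orientation"]).as_matrix().T+c["position"]
def lid(c,lo=.058,hi=.09):
    W=cloud(c);m=(c["z_map"]>0)&(W[...,2]>lo)&(W[...,2]<hi)
    m&=(abs(W[...,0]-.42)<.15)&(abs(W[...,1]+.07)<.085+0*W[...,1])
    n,l,s,_=cv2.connectedComponentsWithStats(m.astype(np.uint8),connectivity=4)
    k=1+np.argmax(s[1:,4]);p=W[l==k]
    return p,cv2.minAreaRect(p[:,:2].astype(np.float32)*1000)
E
python3 - <<'E'
from h import *
for n in("top","scene"):
    c=dict(np.load(n+"0.npz"));W=cloud(c)
    if n=="top":
        for u,v in((328,191),(285,187),(376,205),(361,230),(328,240),(400,180)):print(u,v,W[v,u])
    p,r=lid(c);print(n,len(p),r,np.percentile(p[:,2],[5,50,95]))
E
```

```text
328 191 [ 0.51418976 -0.05569885  0.06966314]
285 187 [0.52409796 0.04609983 0.05917541]
376 205 [ 0.49033947 -0.17495734  0.00119073]
361 230 [ 0.42703742 -0.13629805  0.02065913]
328 240 [ 0.40250081 -0.05686405  0.00083065]
400 180 [ 0.5535205  -0.23477532  0.00359504]
top 2664 ((514.0178833007812, -53.63453674316406), (113.44111633300781, 148.93634033203125), 73.48868560791016) [0.0659265  0.0700727  0.07873379]
scene 3322 ((515.656005859375, -50.741943359375), (114.60694122314453, 146.6322479248047), 73.1238021850586) [0.06740008 0.07094682 0.07920091]
```

```bash
cat >> h.py <<'E'
def rot(phi):  # tool x down, tool y at heading phi
    y=np.array([np.cos(phi),np.sin(phi),0]);x=np.array([0,0,-1.])
    return R.from_matrix(np.stack([x,y,np.cross(x,y)],1)).as_rotvec()
E
python3 - <<'E'
from h import *
from cell import manip,inverse_kinematics as ik,cams
yaw=np.deg2rad(-16.6);C=np.array([.515,-.052])
for a in (0,90,180,270):
    print(a,ik([*C,.15],rot(yaw+np.deg2rad(a))))
manip.set_gripper(0)
s=manip.state();print(s["gripper_width"],R.from_rotvec(s["tcp_rot"]).as_matrix()[:,1])
# hover with jaws along the box y, camera looking at the lid
q=[ik([*C,.27],rot(yaw+np.deg2rad(a))) for a in(90,270)]
a=[90,270][int(np.argmin([9 if k is None else abs(k[5]) for k in q]))]
manip.move_pose([*C,.27],rot(yaw+np.deg2rad(a)))
s=manip.state();c=cams.capture("wrist")
T=np.eye(4);T[:3,:3]=R.from_rotvec(s["tcp_rot"]).as_matrix();T[:3,3]=s["tool_pos"]
T=T@c["T_tool_cam"];c["position"]=T[:3,3];c["orientation"]=R.from_matrix(T[:3,:3]).as_rotvec()
p,r=lid(c);print(a,s["clock"],len(p),r,np.percentile(p[:,2],[5,50,95]))
cv2.imwrite("pics/w0.png",c["image"]);np.savez("w0.npz",**c)
E
```

```text
0 [-0.14875331  0.0410883   2.03054357  0.          1.06996079  0.14097134]
90 [-1.48753312e-01  4.10882976e-02  2.03054357e+00 -4.44089210e-16
  1.06996079e+00 -1.42982498e+00]
180 None
270 [-1.48753312e-01  4.10882976e-02  2.03054357e+00 -4.44089210e-16
  1.06996079e+00  1.71176767e+00]
0.0006484056211789595 [ 4.38363236e-01 -8.98797905e-01 -1.57572171e-05]
90 3.5417 13597 ((515.03759765625, -50.13667297363281), (114.95664978027344, 146.46502685546875), 73.84033966064453) [0.06809235 0.06996016 0.0784883 ]
```

View pics/w0.png

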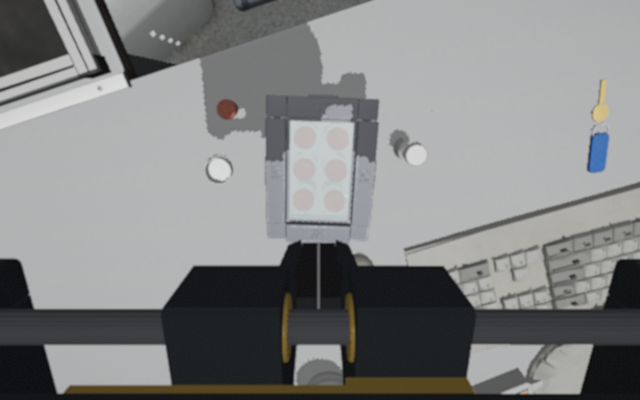

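The wrist view shows the whole lid in outline, with ribs at the middle of each side, and its fit agrees with the fixed cameras to within 2 mm. I'll press the near short section first, stepping down under force watch.

```bash
cat >> h.py <<'E'
YAW=np.deg2rad(-16.4);C=np.array([.515,-.051])
SEC={"front":((-65,0),90),"back":((65,0),90),"left":((0,45),0),"right":((0,-45),0)}
def press(manip,name,over=.105):
    (x,y),a=SEC[name];c,s=np.cos(YAW),np.sin(YAW)
    xy=C+np.array([c*x-s*y,s*x+c*y])/1000
    manip.move_pose([*xy,over],rot(YAW+np.deg2rad(a)))
    manip.move_linear([*xy,.082],rate=.06);f0=manip.state()["contact_force"]
    log=[]
    for z in np.arange(.079,.0679,-.001):
        manip.move_linear([*xy,z],rate=.02);st=manip.state()
        f=st["contact_force"]-f0;log.append((round(st["tool_pos"][2]*1000,1),*np.round(f,1)))
        if f[2]>14: break
    manip.move_linear([*xy,over],rate=.08)
    print(name,xy,*log,manip.state()["clock"],sep="\n")
E
python3 - <<'E'
from h import *
from cell import manip
press(manip,"front")
E
```

```text
front
[ 0.45264459 -0.03264781]
(np.float64(79.0), np.float64(-0.0), np.float64(0.7), np.float64(0.5))
(np.float64(78.0), np.float64(1.0), np.float64(0.2), np.float64(-0.5))
(np.float64(77.4), np.float64(-1.2), np.float64(0.6), np.float64(4.5))
(np.float64(76.3), np.float64(-0.9), np.float64(0.1), np.float64(3.5))
(np.float64(74.9), np.float64(1.0), np.float64(-0.6), np.float64(1.2))
(np.float64(73.4), np.float64(-0.4), np.float64(0.3), np.float64(-0.4))
(np.float64(72.7), np.float64(0.0), np.float64(0.2), np.float64(-1.2))
(np.float64(71.9), np.float64(0.2), np.float64(0.7), np.float64(0.0))
(np.float64(70.9), np.float64(-0.7), np.float64(-0.2), np.float64(-0.4))
(np.float64(70.4), np.float64(-0.8), np.float64(0.6), np.float64(2.8))
(np.float64(70.3), np.float64(-3.9), np.float64(1.1), np.float64(11.7))
(np.float64(70.2), np.float64(-8.1), np.float64(1.2), np.float64(19.8))
8.5333
```

The force rose to 4.5 N, fell to nothing past the half, then met a hard stop at 70.3 mm, so the section snapped in. The other three get the same press, with a slightly gentler end.

```bash
sed -i 's/if f\[2\]>14: break/if f[2]>9: break/' h.py
python3 - <<'E'
from h import *
from cell import manip,cams
for n in("left","back","right"): press(manip,n)
s=np.sin(YAW)
manip.move_pose([*(C+[-.05,-.0]),.27],rot(YAW+np.pi/2))
manip.move_linear([.46,-.22,.30],rate=.2)
for n in("top","scene"):
    c=cams.capture(n);W=cloud(c);np.savez(n+"1.npz",**c)
    p,r=lid(c);print(n,len(p),r)
    q=p[:,:2]-np.array(r[0])/1000;cc,ss=np.cos(YAW),np.sin(YAW)
    bx=q@[cc,ss];by=q@[-ss,cc]
    for k,((x,y),a) in SEC.items():
        m=(abs(bx-x/1000)<(.006 if x else .04))&(abs(by-y/1000)<(.006 if y else .02))
        print(k,m.sum(),np.median(p[m,2]))
    m=(abs(abs(bx)-.065)<.006)&(abs(abs(by)-.045)<.006);print("corners",np.median(p[m,2]))
    im=c["image"]
    im=im[120:280,240:440] if n=="top" else im[140:300,240:440]
    cv2.imwrite(f"pics/{n}1.png",cv2.resize(im,None,fx=3,fy=3,interpolation=2))
st=manip.state();print(st["clock"],st["contact_force"])
E
```

```text
left
[ 0.52770537 -0.00783087]
(np.float64(79.1), np.float64(0.3), np.float64(-0.3), np.float64(-0.5))
(np.float64(78.0), np.float64(0.4), np.float64(0.2), np.float64(-0.4))
(np.float64(77.5), np.float64(-0.1), np.float64(-0.1), np.float64(3.2))
(np.float64(76.4), np.float64(-0.3), np.float64(1.0), np.float64(2.9))
(np.float64(74.8), np.float64(1.2), np.float64(-1.0), np.float64(1.6))
(np.float64(73.3), np.float64(0.9), np.float64(-0.4), np.float64(-1.0))
(np.float64(72.7), np.float64(0.3), np.float64(0.6), np.float64(-0.4))
(np.float64(71.9), np.float64(0.5), np.float64(-0.1), np.float64(-0.5))
(np.float64(70.9), np.float64(-0.1), np.float64(0.1), np.float64(-0.6))
(np.float64(70.4), np.float64(-0.1), np.float64(0.0), np.float64(3.4))
(np.float64(70.3), np.float64(-2.9), np.float64(0.9), np.float64(9.7))
13.9167
back
[ 0.57735541 -0.06935219]
(np.float64(79.1), np.float64(-0.2), np.float64(-1.1), np.float64(-0.0))
(np.float64(78.1), np.float64(-0.5), np.float64(-0.2), np.float64(0.4))
(np.float64(77.5), np.float64(-0.7), np.float64(0.2), np.float64(2.3))
(np.float64(76.4), np.float6
[... 1299 characters left out ...]
.float64(70.4), np.float64(-0.5), np.float64(-0.2), np.float64(4.9))
(np.float64(70.3), np.float64(-4.4), np.float64(0.2), np.float64(11.4))
24.875
top 2632 ((513.29541015625, -53.43902587890625), (113.53425598144531, 147.7825164794922), 73.56514739990234)
front 88 0.06956424332460459
back 12 0.06913594672106543
left 177 0.06983615149979616
right 175 0.06997293650152148
corners 0.06887994566180855
scene 3324 ((516.5426025390625, -50.553436279296875), (113.3497314453125, 148.4490966796875), 71.6489486694336)
front 141 0.0708147988062634
back 4 0.07002956631391932
left 220 0.07109613341390886
right 193 0.07088402478243538
corners 0.06978592830131386
27.325 [-0.05425021 -0.06200891 -0.01262593]
```

View pics/scene1.png

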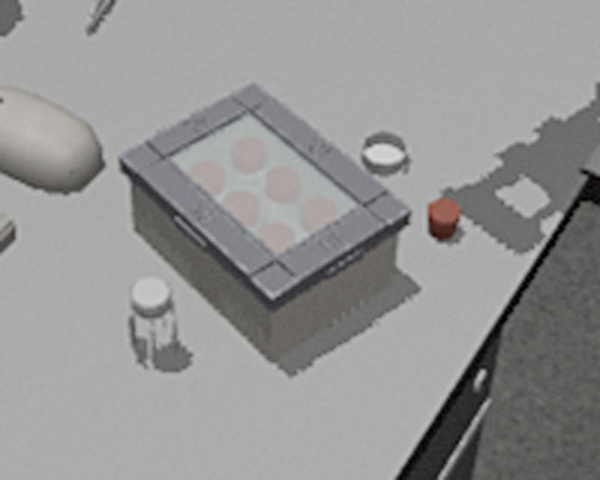

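View pics/top1.png

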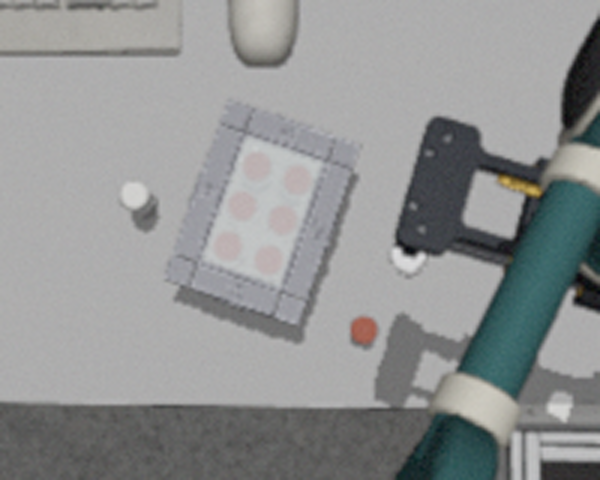

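All four look flush in the scene view: there is no step at the corners, and the vial (150,310), cap (385,155) and stopper (445,220) are still standing in place. The back section gave only 12 and 4 depth points because my crop clipped it at x = 0.57, so I'll recheck it from the saved images, along with how far the bystanders moved.

```bash
python3 - <<'E'
from h import *
cc,ss=np.cos(YAW),np.sin(YAW)
for n in("top","scene"):
  for i in "01":
    c=dict(np.load(n+i+".npz"));W=cloud(c)
    b=W[...,:2]-C;bx=b@[cc,ss];by=b@[-ss,cc]
    m=(abs(bx-.065)<.006)&(abs(by)<.03)&(W[...,2]>.05);k=(abs(abs(bx)-.065)<.005)&(abs(abs(by)-.045)<.005)&(W[...,2]>.05)
    print(n,i,"back",m.sum(),np.median(W[m,2]),"corners",np.median(W[k,2]))
    I=c["image"].astype(int)
    near=(np.hypot(W[...,0]-.427,W[...,1]+.136)<.05);r=near&(I[...,2]-I[...,0]>45)
    v=(np.hypot(W[...,0]-.524,W[...,1]-.046)<.03)&(W[...,2]>.045)&(by>.062)
    w=(np.hypot(W[...,0]-.49,W[...,1]+.172)<.035)&(I.min(-1)>195)&(W[...,2]<.03)
    print(*[(q.sum(),W[q].mean(0).round(4)[:2]) for q in(r,v,w)])
E
```

```text
top 0 back 126 0.07686382903048128 corners 0.0689046675088093
(np.int64(55), array([ 0.4283, -0.1358])) (np.int64(80), array([0.5287, 0.0464])) (np.int64(20), array([ 0.4917, -0.1731]))
top 1 back 130 0.06950049062602759 corners 0.0687128820436636
(np.int64(56), array([ 0.4283, -0.1357])) (np.int64(83), array([0.5287, 0.0462])) (np.int64(36), array([ 0.4862, -0.1719]))
scene 0 back 215 0.07722070311422868 corners 0.06963101619211265
(np.int64(73), array([ 0.4293, -0.133 ])) (np.int64(156), array([0.5309, 0.0512])) (np.int64(49), array([ 0.4952, -0.1762]))
scene 1 back 149 0.07101634996814932 corners 0.06986742294302417
(np.int64(83), array([ 0.4307, -0.1378])) (np.int64(157), array([0.5309, 0.0513])) (np.int64(47), array([ 0.4951, -0.1763]))
```

The back section is now confirmed about 1 mm above the corners (7–8 mm before), and the bystanders haven't moved. The top view's cap shift is only the gripper partly hiding it. Handing in.

```bash
python3 -c "
from cell import manip,order
order.close_job();print(manip.state()['clock'])"
```

```text
the job is handed in; nothing more can be done
the job is handed in; nothing more can be done
```

All four rim sections are pressed down and snapped shut, and I handed the job in at about 27 s of the 45 s allowed. I found the box by fitting the lid in the top, scene and wrist depth images, then pressed each section at its middle with the closed fingertips.

- **Each press:** the force showed about 3–4.5 N of resistance at first and fell to nothing past the half. Each section then met a hard stop at about 70.3 mm. The peak was about 20 N, on the front section.
- **Sections shut:** after the arm moved clear, all four sections measured about 1 mm above the corners in both the top and scene cameras.
- **Box and bystanders:** the box centre moved by about 1 mm or less in the depth fits, within measurement noise. The vial, cap and stopper showed no real movement:
  - The top view put the cap about 5 mm off, but the gripper was partly hiding it and the scene camera showed no shift.
  - The scene view put the stopper about 5 mm off, but the top camera had it within 0.1 mm.
- **Check that went wrong:** my first check of the back section had too few depth points because my crop cut it off. Redone from the saved images, it showed the section down from about 77 mm to 69.5 mm (top) and 71.0 mm (scene).

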